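# Brake a coasting flat-lap platen and lock it with its pin

## Robot

A 6-joint arm with a two-finger parallel gripper is mounted at the origin on the work surface. World frame = base frame: x ahead of the robot, y to its left, z up, the work surface at z = 0. Lengths are in mm, angles in rad, forces in N, time in s.
With the tool pointing down it reaches from about 275 to 1000 mm from the base axis. Payload 8.4 kg.
Tool frame: the origin (TCP) lies on the centre line of the jaws, within the pads' length; the fingertips stand 14 mm ahead of it and the grasp point (between the pads) lies 5 mm behind it; z points along the fingers, y is the line along which they close (so a half turn about z gives the same grasp; the last joint's range is limited). The gripper opens to 85 mm and grips with 20 to 120 N. Pads are 22 mm wide; open, the fingers measure 114 mm over their backs; the gripper's body (76 mm by 85 mm) begins 54 mm behind the grasp point. The pads swing forward as they close: fully open they stand 13 mm farther back than shut.
Start: joints at [-1.19, 0.353, 1.633, -0, 1.155, -0.002], TCP at [233.448, -579.767, 245.281] pointing down, gripper open.
Joint ranges: [-2.63, 2.63], [-0.92, 2.1], [0.06, 2.66], [-1.3, 4.44], [0, 2.69], [-3.02, 3.02]. Speed limits (rad/s): [2.22, 2.22, 2.79, 3.14, 3.14, 3.14].

## Interface

Orientations are given as [roll, pitch, yaw] about the fixed x, y, z axes, in that order (R = Rz(yaw) Ry(pitch) Rx(roll)).
In Python, from rig import r gives the robot as it stands.
- The arm moves only by the tool step_arm, never from a script. Its argument "plan" is text: rows parted by semicolons, each of 7 numbers parted by spaces: the turn, a rotation vector about the world's x, y, z in degrees, then the shift along the world's x, y, z in mm, then the closure in counts, from 0 (fully open) to 255 (shut). In form: rx ry rz x y z hand; .... A call has 1 to 8 rows; each row is the pose to reach, as a shift and turn from the pose commanded when the call began; what a row does not reach only later rows make up. A row lasts 1/10 s, in which the tool goes at most 50 mm and 8.59 degrees, less where a joint would pass 70% of its speed; a pose out of reach is approached as far as the arm can. A call with a gripper value outside its range is refused whole. The fingers move at their own pace and stop on an object; "force" is the grip in N (left out, the last holds). Time passes only in rows, so rows that repeat a pose let the fingers close. It gives the time, the measured TCP pose, the force, the opening and the grip force at its end, in the units of the state.
- r.sense(): the state, without advancing time (a new reading comes with each control period).
- r.grab_frame(name): name is "side" or "top"; returns (picture, depth): 420x560x3 uint8, red, green, blue; 420x560 float32, mm along the optical axis (not along the pixel's ray), 0 where there is no reading.
- r.get_calibration(name): a dict with "K" (3x3 intrinsics, pixels), "k1" (the pictures are not rectified: a ray, as slopes to the right and down, at radius r is drawn at 1 + k1 r^2 times it, then the intrinsics apply), "world_from_camera" (4x4, takes a point from camera to world coordinates). Camera axes: x right, y down, z forward; pixel columns grow to the right and rows downward; lengths in mm; the calibration is good to about 2 mm. A picture is of the moment at which its call begins. get_calibration takes no time and is no camera call.
- r.sign_off(): hands the job in; it is judged then, once.
The state is a dict: "clock": time; "qpos": joint angles; "qvel": joint speeds; "joint_efforts": joint torques, N m; "eef_pos": TCP position; "tcp_rot": TCP orientation; "contact_force": force on the tool from outside, world axes, zero at the start; "wrist_torque": the same for the moment, N m; "opening": opening from 0.0 (shut) to 1.0 (fully open); "grasp_force": force on a finger pad.
Only numpy, scipy, OpenCV 4.12 (cv2) and the standard library are available. Lean on these libraries where they do the work, as an engineer would, in place of code of your own. Each camera call takes 0.05 s, during which the arm holds its last target. There are 200 camera calls.

## Task

The flat-lap grinder has just been switched off for a change of lap, and its heavy platen is still coasting round. Slow it by a light touch of the fingers, never pressing harder than about 15 N, so that it stands still with its lock hole under the slot of the lock fork; then take the shouldered locking pin from the tool block and set it down through the slot into the hole, fully home with its shoulder on the fork, and let go. Never let the pin touch the platen while that is still turning, press no harder with the pin than with the fingers, and leave the other things where they are.

Things in the scene. Friction and masses are not known exactly. Their poses are not given: they have to be found in the camera images.
- grinder: bench flat-lap grinder, fixed: grey housing 300 x 340 mm, deck 110 mm high; origin under its centre on the bench, z up, switch and dial on its -x side. On the deck a black splash pan (270 mm across, rim 158 mm above the bench) round the platen; lock fork at the -y side; at the corner (+115, +140 mm) a white drip tank on a post, 64 mm across, top 274 mm above the bench
- platen: heavy flat steel disc 200 mm across, 20 mm thick, on the vertical spindle; origin on the axis at its underside, x axis towards the lock hole. On it a grinding lap 128 mm across, clamped by a 52 mm washer and a nut (up to 18 mm above the lap). Laps differ: the lap's face may lie anywhere from 1 to 11 mm above the platen's top face, which no reading tells; feel for it. With the lap, inertia about 0.024 kg m2
- lock_hole (a point): centre of the platen's one lock hole, at the platen's top face: plain through hole 15 mm across, 80 mm from the axis, outside the lap; a short dark scribed line lies between it and the rim. At first it coasts round at 5 to 9 rad/s, anticlockwise from above, losing 0.12 rad/s each second. A finger pressed on the lap brakes it or turns it by friction either way; once stopped it stays (bearing friction 0.003 N m)
- fork_slot (a point): point in the lock fork's slot over the circle on which the lock hole runs, at the fork's top face (170 mm above the bench, 14 mm above the platen's top face). The fork is a fixed dark steel plate 8 mm thick, 40 mm wide, reaching in over the platen's rim; the radial slot is 15 mm wide, from 22 mm outside this point to its open end 14 mm inside. The lock hole belongs centred under this point
- lock_pin: locking pin standing in the tool block: plain steel, shank 12 mm across, 31 mm long with a tapered tip (7 mm across at the end, taper 7 mm long), shoulder disc 26 mm across, 5 mm thick, above it a ringed round grip 18 mm across, 30 mm high; about 90 g. Origin on its axis at the shoulder's underside, z up: grip 5 to 35 mm above, shank below. Home: shoulder on the fork, tip 17 mm below the platen's face
- tool_block: wooden block 200 x 75 x 45 mm, fixed; origin under its centre; three like holes 13.5 mm wide, 36 mm deep, in a row along its x axis at -65, 0 and 65 mm. The locking pin, a T-handled key and an awl stand in them in any order, shoulders on the block's top
- tee_key: bystander: dark T-handled key standing in the block, cross bar 70 mm wide along the block's y axis, 61 mm above the block; origin at the block's top
- awl: bystander: wooden-handled awl standing in the block, handle up to 28 mm across, 78 mm high; origin at the block's top
- spare_lap: bystander: spare copper lap, flat disc 150 mm across, 6 mm thick, lying on the bench; origin at its underside
- glass_plate: bystander: glass plate 100 x 70 x 6 mm lying on the bench; origin at its underside
- rotary_tool: bystander: grey hand-held rotary tool lying on the bench, 175 mm long, 46 mm thick; origin under its middle
- caliper: bystander: sliding caliper lying on the bench, 180 mm long; origin at its underside
- grit_jar: bystander: jar 60 mm across, 75 mm high, on the bench; origin at its underside
- stone_slab: bystander: small sawn stone slab 36 x 26 x 10 mm lying on the corner (-x, +y) of the grinder's deck; origin at its underside

How it is judged (in metres and radians):
On the way:
1. the platen stands still with its lock hole under the fork's slot (within 4 mm) (angular speed of platen below 0.05 rad/s and horizontal distance between lock_hole and fork_slot below 0.004 m), for 0.3 s.
At the end, for the whole second after the job is handed in: the platen stands still with its lock hole within 4 mm of the point under the fork's slot; the locking pin stands upright through the slot in the hole (its axis within 4 mm of the hole's), its shoulder down on the fork within 2 mm, at rest and let go (all of step 1 and horizontal distance between lock_pin and lock_hole below 0.004 m and z of lock_pin in the frame of fork_slot between -0.004 and 0.002 m and angle between lock_pin's own z axis and vertical below 0.12 rad and linear speed of lock_pin below 0.02 m/s); the robot touches nothing.
It fails at once if the fingers press on the grinder (platen and lap included) with more than 20 N (contact force between the fingers and grinder above 20 N).
It fails at once if the pin presses on the grinder (fork and platen included) with more than 20 N (contact force between lock_pin and grinder above 20 N).
It fails at once if the pin touches the platen while it turns faster than 0.3 rad/s (contact force between lock_pin and platen above 0.5 N and angular speed of platen above 0.3 rad/s).
It fails at once if another thing is moved by more than 20 mm (distance of any of tee_key, awl, spare_lap, glass_plate, rotary_tool, caliper, grit_jar, stone_slab from where it was at the start of the episode above 0.02 m).
It also fails if it takes over 72 s, if anything falls off the work surface, if the arm or the gripper's body presses on something with over 40 N, if the wrist force passes 120 N, or if a joint passes its speed limit or range.

## Working session

There is one attempt and no reset: what is moved stays moved. The work goes in short steps, Python scripts to look and compute and a tool call to move; the robot and the scene stay as the last step left them, time stands still between calls to the robot, and variables do not carry over. Pictures are saved under pics/ and viewed, at most 10 in all, crops included, and the job is handed in when it is done.

Besides the shell and the picture viewer there is one more tool, called after ">>>" as name(argument=value, ...) on one line, values as JSON. step_arm: Moves the arm, as the interface text tells. Its arguments: {"type":"object","properties":{"plan":{"type":"string"},"force":{"type":"number"}},"required":["plan"]}

```bash
mkdir -p pics; ls
cat > h.py <<'E'
import numpy as np, cv2
from rig import r
def ray(name,u,v):
    c=r.get_calibration(name);K=np.array(c["K"]);k1=c["k1"];T=np.array(c["world_from_camera"])
    d=cv2.undistortPoints(np.array([[[u,v]]],float),K,np.array([k1,0,0,0.]))[0,0]
    return T[:3,3],T[:3,:3]@np.array([d[0],d[1],1.])
def onz(name,u,v,z):
    o,d=ray(name,u,v);return o+d*(z-o[2])/d[2]
def pt(name,u,v,D):
    o,d=ray(name,u,v);return o+d*D[int(round(v)),int(round(u))]
def proj(name,P):
    c=r.get_calibration(name);K=np.array(c["K"]);T=np.linalg.inv(np.array(c["world_from_camera"]))
    p=cv2.projectPoints(np.atleast_2d(np.array(P,float)),cv2.Rodrigues(T[:3,:3])[0],T[:3,3],K,np.array([c["k1"],0,0,0.]))[0]
    return p[:,0]
E
python3 - <<'E'
from h import *
print(r.sense())
for n in("top","side"):
    p,D=r.grab_frame(n);cv2.imwrite(f"pics/{n}0.png",p[:,:,::-1]);np.savez(f"{n}0.npz",p=p,D=D)
    c=r.get_calibration(n);print(n,c)
E
```

```text
pics
{'clock': 0.0, 'qpos': array([-1.19040553e+00,  3.53632484e-01,  1.63414348e+00,  3.40589287e-05,
        1.15519400e+00, -2.36612833e-03]), 'qvel': array([ 0.00117566,  0.00076875,  0.00026733, -0.00086119,  0.00087545,
       -0.00083879]), 'joint_efforts': array([ 4.73514185e-03, -6.05242753e+01, -3.42069554e+01,  3.51861845e-04,
        9.23455838e-03,  1.18655763e-05]), 'eef_pos': array([ 233.28313909, -579.33576358,  244.56744868]), 'tcp_rot': array([-3.14021541e+00, -3.43994582e-05,  3.82743126e-01]), 'contact_force': array([-0.02355529,  0.72576329,  0.21946988]), 'wrist_torque': array([ 0.02155889,  0.03176837, -0.02335837]), 'grasp_force': 0.0, 'opening': 0.9982572905503527}
top {'K': array([[500.74936826,   0.        , 277.56771023],
       [  0.        , 500.74936826, 211.19609069],
       [  0.        ,   0.        ,   1.        ]]), 'k1': -0.16282438071034572, 'world_from_camera': array([[ 2.12679420e-02, -9.81963476e-01,  1.87870716e-01,
         1.92944539e+02],
       [-9.99668535e-01, -2.36138174e-02, -1.02571275e-02,
         3.70404044e+00],
       [ 1.45084694e-02, -1.87590296e-01, -9.82140207e-01,
         1.76931094e+03],
       [ 0.00000000e+00,  0.00000000e+00,  0.00000000e+00,
         1.00000000e+00]])}
side {'K': array([[489.61051583,   0.        , 280.08016835],
       [  0.        , 489.61051583, 210.99872068],
       [  0.        ,   0.        ,   1.        ]]), 'k1': -0.012494062681131634, 'world_from_camera': array([[ 9.91695340e-01, -7.14974728e-02,  1.06903993e-01,
         3.83928071e+02],
       [-1.27411688e-01, -6.59350706e-01,  7.40960801e-01,
        -1.04206923e+03],
       [ 1.75103988e-02, -7.48428191e-01, -6.62984636e-01,
         1.04485632e+03],
       [ 0.00000000e+00,  0.00000000e+00,  0.00000000e+00,
         1.00000000e+00]])}
```

View pics/top0.png

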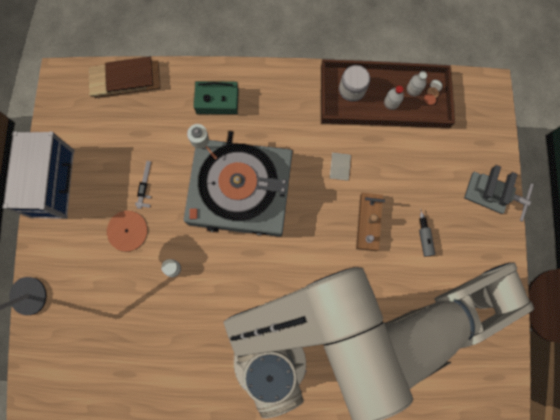

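View pics/side0.png

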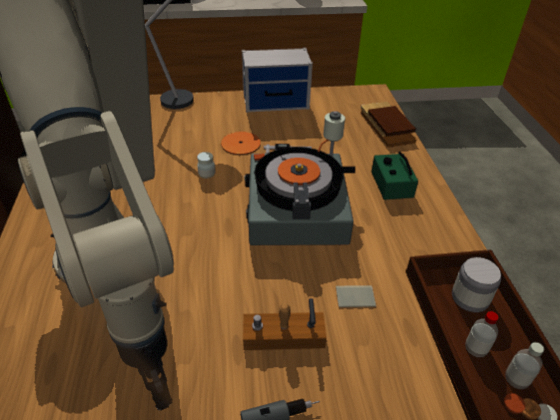

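Top view: grinder around (238,185), fork at its right (270,186), tool block at (371,222); the side view shows the steel pin leftmost in the block at (257,323), the fork at (301,203). I'll zoom in on those.

Run:
```python
from h import *
t=cv2.imread("pics/top0.png");s=cv2.imread("pics/side0.png")
def crop(i,u,v,w,h,k): return cv2.resize(i[v:v+h,u:u+w],None,fx=k,fy=k,interpolation=cv2.INTER_CUBIC)
a=np.hstack([crop(t,180,130,120,110,3.3333333),crop(s,240,140,120,110,3.3333333)])
b=np.hstack([crop(t,340,185,100,57,4),crop(s,235,290,100,57,4)])
im=np.vstack([a[:366],b[:, :800]]);cv2.imwrite("pics/c1.png",im);print(im.shape)
# lap orange, depth
for n in("top","side"):
    z=np.load(n+"0.npz");p=z["p"];D=z["D"];hsv=cv2.cvtColor(p,cv2.COLOR_RGB2HSV)
    m=cv2.inRange(hsv,(3,130,90),(14,255,255))
    k,l,st,c=cv2.connectedComponentsWithStats(m)
    for i in range(1,k):
        if st[i,4]>30: print(n,st[i],c[i], pt(n,*c[i],D))
```

```text
(594, 800, 3)
top [424  93  12  12 105] [429.84761905  98.62857143] [ 977.58237057 -586.37490107   26.93760706]
top [220 163  36  36 804] [237.47885572 180.7699005 ] [595.32472212 120.43362272 179.14672911]
top [357 193  25  57 861] [368.44947735 222.86295006] [ 488.91412397 -335.23798972   43.64311789]
top [190 209   7   9  58] [193.05172414 213.10344828] [493.97059772 269.14745728 126.11927113]
top [ 107  211   40   40 1274] [126.54474097 230.58948195] [446.30223616 527.4875694    4.87815413]
side [220 131  45  28 801] [241.12484395 143.39575531] [454.22415384 521.99441756   2.96534665]
side [316 139  13  12  49] [321.65306122 144.36734694] [689.04608742 203.34723542 194.81485649]
side [278 158  42  26 722] [298.47645429 170.38642659] [601.86251382 106.21573482 173.35353159]
side [242 313  14  27 237] [248.28691983 327.0464135 ] [ 414.23777251 -337.39545627   44.44228454]
side [258 312  25  28 414] [270.72463768 325.5410628 ] [ 468.76638888 -340.23474804   45.75222029]
side [288 312  24  27 437] [299.01372998 325.31578947] [ 537.57868187 -346.59564179   44.40767946]
side [314 312  13  26 201] [319.88557214 325.13432836] [ 588.21665117 -352.65628355   45.3950881 ]
side [243 350  13  11  37] [248.89189189 355.13513514] [ 410.64738276 -385.87152947   -1.59064895]
side [505 393  26  24 265] [515.73584906 404.28301887] [ 984.10586436 -592.89030283   21.8834433 ]
```

View pics/c1.png

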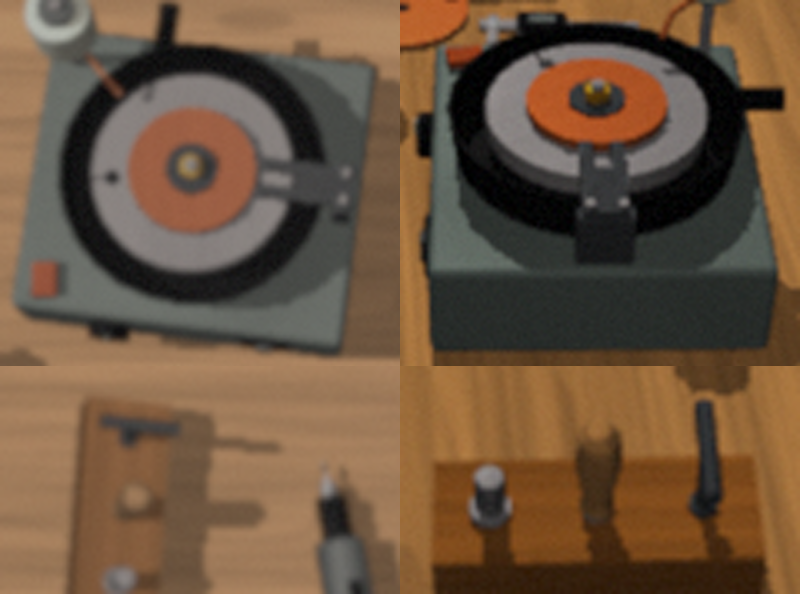

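Top crop: hole at (112,177) → px (213.6,183.1), fork tip about (258,180) → px (257.4,184). Pin is the lowest/leftmost in the block: grip top at px (370,238.5) in top and (257.3,316.5) in side; awl in the middle, T-key at the far end.

```bash
cat >> h.py <<'E'
def tri(ut,us):
    (o1,d1),(o2,d2)=ray("top",*ut),ray("side",*us)
    A=np.stack([d1,-d2],1);s=np.linalg.lstsq(A,o2-o1,rcond=None)[0]
    a,b=o1+s[0]*d1,o2+s[1]*d2;return (a+b)/2,np.linalg.norm(a-b)
def lap(n,p):
    hsv=cv2.cvtColor(p,cv2.COLOR_RGB2HSV);m=cv2.inRange(hsv,(3,130,90),(14,255,255))
    k,l,st,c=cv2.connectedComponentsWithStats(m)
    i=[i for i in range(1,k) if st[i,4]>400 and 200<c[i][0]<320 and 155<c[i][1]<200][0]
    q=max(cv2.findContours((l==i).astype(np.uint8),0,1)[0],key=len)
    return cv2.fitEllipse(cv2.convexHull(q)),l==i
def circ(P):
    A=np.c_[2*P[:,:2],np.ones(len(P))];s=np.linalg.lstsq(A,(P[:,:2]**2).sum(1),rcond=None)[0]
    return s[0],s[1],np.sqrt(s[2]+s[0]**2+s[1]**2)
E
python3 - <<'E'
from h import *
E={}
for n in("top","side"):
    z=np.load(n+"0.npz");p=z["p"];D=z["D"]
    e,m=lap(n,p);E[n]=e[0];print(n,e,[onz(n,*e[0],z).round(1) for z in(157,162,167)])
    # depth: points within grinder -> z by radius
    vs,us=np.mgrid[140:225,190:350] if n=="top" else np.mgrid[145:215,250:350]
    P=np.array([pt(n,u,v,D) for u,v in zip(us.ravel(),vs.ravel())]);ok=D[vs.ravel(),us.ravel()]>0;P=P[ok]
    c=onz(n,*e[0],162)[:2];R=np.hypot(*(P[:,:2]-c).T);a=np.arctan2(*(P[:,:2]-c).T[::-1])
    away=np.abs(np.angle(np.exp(1j*(a+1.5))))>0.7
    for lo,hi in((0,8),(30,45),(45,58),(72,92)):
        k=(R>lo)&(R<hi)&away; print(lo,hi,k.sum(),np.median(P[k,2]).round(2),P[k,2].std().round(2))
print("lap tri",tri(E["top"],E["side"]))
C=lambda u,v:(180+u/3.33333,130+v/3.33333)
q={k:onz("top",*C(*w),110)[:2] for k,w in dict(TL=(52,60),TR=(375,68),BR=(338,350),BL=(15,305)).items()};print(q)
for a,b in("TL","TR"),("BL","BR"),("TL","BL"),("TR","BR"):
    d=q[b]-q[a];print(a,b,np.hypot(*d),np.degrees(np.arctan2(d[1],d[0])))
print("forktip top",onz("top",*C(258,180),170),"side",onz("side",240+203/3.3333,140+143/3.3333,170))
print("hole",onz("top",213.6,183.1,156))
print("pin top",tri((370,238.5),(257.25,316.5)),onz("top",370,238.5,80),onz("side",257.25,316.5,80), onz("side",257.25,326.5,48))
B=lambda u,v:(340+u/4,185+(v-366)/4)
print("block top px",[onz("top",*B(*w),45).round(1)[:2] for w in((85,398),(170,405))])
S=lambda u,v:(235+(u-400)/4,290+(v-366)/4)
print("block side",[onz("side",*S(*w),45).round(1)[:2] for w in((433,463),(753,455),(764,560),(434,564))])
E
```

```text
top ((237.33567810058594, 180.59376525878906), (35.207454681396484, 36.41977310180664), 88.1471939086914) [array([601.5, 122.6, 157. ]), array([600.3, 122.2, 162. ]), array([599. , 121.8, 167. ])]Traceback (most recent call last):
  File "<stdin>", line 8, in <module>
  File "h.py", line 10, in pt
    o,d=ray(name,u,v);return o+d*D[int(round(v)),int(round(u))]
        ~~~^^^^^^^^^^
  File "h.py", line 4, in ray
    c=r.get_calibration(name);K=np.array(c["K"]);k1=c["k1"];T=np.array(c["world_from_camera"])
ValueError: time passes only in moves, steps and waits
```

```bash
python3 - <<'E'
s=open("h.py").read()
s=s.replace("from rig import r\n","from rig import r\nCAL={n:r.get_calibration(n) for n in('top','side')}\n",1).replace("c=r.get_calibration(name)","c=CAL[name]")
open("h.py","w").write(s)
E
python3 - <<'E'
from h import *
E={}
for n in("top","side"):
    z=np.load(n+"0.npz");p=z["p"];D=z["D"]
    e,m=lap(n,p);E[n]=e[0];print(n,e,[onz(n,*e[0],z).round(1) for z in(157,162,167)])
    vs,us=np.mgrid[140:225,190:300] if n=="top" else np.mgrid[145:215,250:350]
    P=np.array([pt(n,u,v,D) for u,v in zip(us.ravel(),vs.ravel())]);ok=D[vs.ravel(),us.ravel()]>0;P=P[ok]
    c=onz(n,*e[0],162)[:2];R=np.hypot(*(P[:,:2]-c).T);a=np.arctan2(*(P[:,:2]-c).T[::-1])
    away=np.abs(np.angle(np.exp(1j*(a+1.5))))>0.7
    for lo,hi in((0,8),(30,45),(45,58),(72,92)):
        k=(R>lo)&(R<hi)&away; print(lo,hi,k.sum(),np.median(P[k,2]).round(2),P[k,2].std().round(2))
print("lap tri",tri(E["top"],E["side"]))
C=lambda u,v:(180+u/3.33333,130+v/3.33333)
q={k:onz("top",*C(*w),110)[:2] for k,w in dict(TL=(52,60),TR=(375,68),BR=(338,350),BL=(15,305)).items()};print(q)
for a,b in("TL","TR"),("BL","BR"),("TL","BL"),("TR","BR"):
    d=q[b]-q[a];print(a,b,np.hypot(*d),np.degrees(np.arctan2(d[1],d[0])))
print("forktip top",onz("top",*C(258,180),170),"side",onz("side",240+203/3.3333,140+143/3.3333,170))
print("hole",onz("top",213.6,183.1,156))
print("pin top",tri((370,238.5),(257.25,316.5)),onz("top",370,238.5,80),onz("side",257.25,316.5,80), onz("side",257.25,326.5,48))
B=lambda u,v:(340+u/4,185+(v-366)/4)
print("block top px",[onz("top",*B(*w),45).round(1)[:2] for w in((85,398),(170,405))])
S=lambda u,v:(235+(u-400)/4,290+(v-366)/4)
print("block side",[onz("side",*S(*w),45).round(1)[:2] for w in((433,463),(753,455),(764,560),(434,564))])
E
```

```text
top ((237.33567810058594, 180.59376525878906), (35.207454681396484, 36.41977310180664), 88.1471939086914) [array([601.5, 122.6, 157. ]), array([600.3, 122.2, 162. ]), array([599. , 121.8, 167. ])]
0 8 13 182.27 4.65
30 45 248 165.48 3.65
45 58 291 165.06 3.56
72 92 688 155.92 5.87
side ((298.4742126464844, 170.1970977783203), (25.69011878967285, 42.32663345336914), 93.05247497558594) [array([606.1, 128.7, 157. ]), array([604.8, 122.1, 162. ]), array([603.6, 115.5, 167. ])]
0 8 10 180.27 2.8
30 45 177 164.78 1.85
45 58 215 164.89 1.73
72 92 543 155.7 11.21
lap tri (array([602.72026431, 122.28519597, 161.31803328]), np.float64(4.448098736039972))
{'TL': array([726.94898345, 275.81315599]), 'TR': array([725.98920422, -60.7901108 ]), 'BR': array([429.60759353, -28.16729547]), 'BL': array([467.45368221, 299.28107954])}
TL TR 336.60463513199136 -90.16337081577439
BL BR 329.62822197594113 -96.59292392066195
TL BL 260.5543221722293 174.83241094728507
TR BR 298.1716070253253 173.71872131913102
forktip top [588.25338789  55.20590291 170.        ] side [600.32542196  50.48012259 170.        ]
hole [591.3955193  201.22834463 156.        ]
pin top (array([ 432.93756666, -333.28725944,   76.73871349]), np.float64(8.122196340442947)) [ 428.39983559 -332.90471943   80.        ] [ 436.80083226 -334.95606478   80.        ] [ 435.81725948 -340.81971336   48.        ]
block top px [array([ 595.8, -310.5]), array([ 591.5, -387.2])]
block side [array([ 404.8, -298.6]), array([ 603.9, -315.4]), array([ 595.7, -391.6]), array([ 400.1, -371.6])]
```

>>> step_arm(plan="0 0 -7 20 45 0 255;0 0 -14 40 90 0 255;0 0 -21 60 135 0 255;0 0 -28 80 180 0 255;0 0 -28 100 222 0 255;0 0 -28 120 266 0 255;0 0 -28 140 310 0 255;0 0 -28 160 352 0 255", force=30)

```text
clock: 0.9
eef_pos: [393.7, -225.8, 245.2]
tcp_rot: [-3.141, 0.0, -0.106]
contact_force: [1.1, 0.6, 0.2]
opening: 0.0
grasp_force: 0.0
```

>>> step_arm(plan="0 0 0 20 44 0 255;0 0 0 40 88 0 255;0 0 0 60 132 0 255;0 0 0 80 176 0 255;0 0 0 100 220 0 255;0 0 0 120 264 -10 255;0 0 0 142 310 -25 255;0 0 0 164 355 -45 255")

```text
clock: 1.7
eef_pos: [555.4, 123.6, 202.8]
tcp_rot: [-3.141, -0.001, -0.105]
contact_force: [0.0, -0.5, 0.6]
opening: 0.001
grasp_force: 0.0
```

>>> step_arm(plan="0 0 0 0 0 -8 255;0 0 0 0 0 -14 255;0 0 0 0 0 -16 255;0 0 0 0 0 -16.5 255;0 0 0 0 0 -17 255;0 0 0 0 0 -17 255")

```text
clock: 2.3
eef_pos: [554.7, 120.6, 186.5]
tcp_rot: [-3.141, -0.001, -0.107]
contact_force: [0.4, -1.0, 0.2]
opening: -0.001
grasp_force: 0.0
```

>>> step_arm(plan="0 0 0 0 0 -0.5 255;0 0 0 0 0 -1 255;0 0 0 0 0 -1.5 255")

```text
clock: 2.6
eef_pos: [554.6, 121.3, 184.5]
tcp_rot: [-3.141, -0.0, -0.106]
contact_force: [-0.3, 0.3, 0.6]
opening: 0.001
grasp_force: 0.0
```

>>> step_arm(plan="0 0 0 0 0 -0.4 255;0 0 0 0 0 -0.8 255;0 0 0 0 0 -1.2 255")

```text
clock: 2.9
eef_pos: [554.5, 121.4, 183.1]
tcp_rot: [3.142, 0.0, -0.106]
contact_force: [-0.0, -0.3, 0.9]
opening: 0.001
grasp_force: 0.0
```

>>> step_arm(plan="0 0 0 0 0 -0.4 255;0 0 0 0 0 -0.8 255;0 0 0 0 0 -1.2 255")

```text
clock: 3.2
eef_pos: [554.6, 121.3, 181.9]
tcp_rot: [-3.142, 0.0, -0.106]
contact_force: [-0.4, -0.7, -0.8]
opening: -0.003
grasp_force: 0.0
```

>>> step_arm(plan="0 0 0 0 0 -0.4 255;0 0 0 0 0 -0.8 255;0 0 0 0 0 -1.2 255")

```text
clock: 3.5
eef_pos: [554.6, 121.3, 180.7]
tcp_rot: [-3.142, -0.0, -0.106]
contact_force: [0.0, 0.7, 1.0]
opening: -0.0
grasp_force: 0.0
```

>>> step_arm(plan="0 0 0 0 0 -0.3 255;0 0 0 0 0 -0.6 255")

```text
clock: 3.7
eef_pos: [554.6, 121.3, 180.1]
tcp_rot: [-3.142, 0.0, -0.106]
contact_force: [0.0, 0.0, 0.3]
opening: 0.0
grasp_force: 0.0
```

>>> step_arm(plan="0 0 0 0 0 -0.3 255;0 0 0 0 0 -0.6 255")

```text
clock: 3.9
eef_pos: [554.6, 121.3, 179.5]
tcp_rot: [-3.142, -0.0, -0.106]
contact_force: [0.5, 0.7, 0.8]
opening: -0.0
grasp_force: 0.0
```

>>> step_arm(plan="0 0 0 0 0 -0.3 255;0 0 0 0 0 -0.6 255")

```text
clock: 4.1
eef_pos: [554.6, 121.3, 179.0]
tcp_rot: [-3.142, -0.0, -0.106]
contact_force: [1.1, -0.2, 0.2]
opening: 0.002
grasp_force: 0.0
```

>>> step_arm(plan="0 0 0 0 0 -0.3 255;0 0 0 0 0 -0.6 255")

```text
clock: 4.3
eef_pos: [554.8, 121.1, 178.6]
tcp_rot: [3.141, -0.001, -0.106]
contact_force: [-0.4, -2.8, 3.7]
opening: -0.002
grasp_force: 1.9
```

>>> step_arm(plan="0 0 0 0 0 0 255;0 0 0 0 0 0 255;0 0 0 0 0 0 255;0 0 0 0 0 0 255;0 0 0 0 0 0 255;0 0 0 0 0 0 255;0 0 0 0 0 0 255;0 0 0 0 0 0 255")

```text
clock: 5.1
eef_pos: [554.7, 121.3, 178.6]
tcp_rot: [3.142, -0.0, -0.106]
contact_force: [-0.3, -2.2, 6.3]
opening: 0.0
grasp_force: 2.6
```

>>> step_arm(plan="0 0 0 0 0 0 255;0 0 0 0 0 0 255;0 0 0 0 0 0 255;0 0 0 0 0 0 255;0 0 0 0 0 0 255;0 0 0 0 0 0 255;0 0 0 0 0 0 255;0 0 0 0 0 0 255")

```text
clock: 5.9
eef_pos: [554.7, 121.6, 178.5]
tcp_rot: [-3.141, -0.0, -0.106]
contact_force: [0.2, 0.1, 5.5]
opening: 0.0
grasp_force: 2.6
```

Run:
```python
from h import *
for k in(1,2):
    p,D=r.grab_frame("top");cv2.imwrite(f"pics/t{k}.png",cv2.resize(p[130:240,180:300,::-1],None,fx=3.33333,fy=3.33333,interpolation=cv2.INTER_CUBIC))
q,D=r.grab_frame("side");cv2.imwrite("pics/s1.png",q[:,:,::-1])
a,b=[cv2.imread(f"pics/t{k}.png") for k in(1,2)]
s=cv2.resize(q[140:250,240:360,::-1],None,fx=3.33333,fy=3.33333,interpolation=cv2.INTER_CUBIC)
cv2.imwrite("pics/c2.png",np.hstack([a,s]));print(np.abs(a.astype(int)-b).mean())
S=r.sense();print(S["clock"],S["contact_force"],S["eef_pos"])
```

```text
0.954216621253406
6.05 [ 0.27897342 -0.9809212   5.3801145 ] [554.70865766 121.52435751 178.52886622]
```

View pics/c2.png

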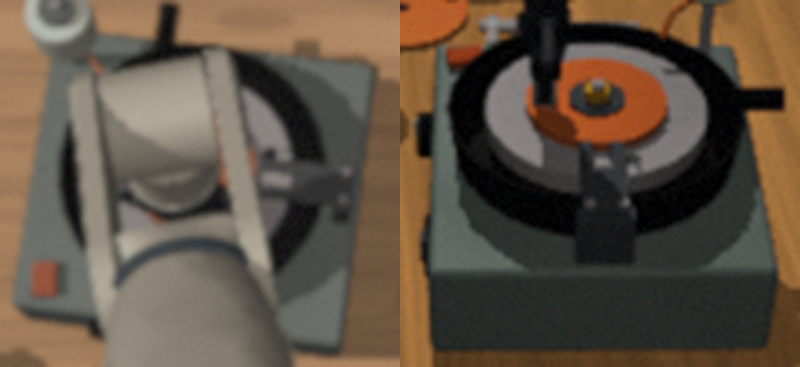

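Side crop: finger resting on the lap at (545,100), platen still; hole not seen (hidden behind finger or fork). Lift and look.

>>> step_arm(plan="0 0 0 0 0 15 255;0 0 0 0 0 35 255;0 0 0 -45 0 50 255;0 0 0 -90 0 60 255;0 0 0 -130 0 60 255;0 0 0 -170 0 60 255;0 0 0 -200 0 60 255;0 0 0 -200 0 60 255")

```text
clock: 6.85
eef_pos: [350.4, 120.9, 237.5]
tcp_rot: [3.141, 0.003, -0.105]
contact_force: [-0.3, -0.2, 0.6]
opening: 0.001
grasp_force: 0.0
```

Run:
```python
from h import *
p,D=r.grab_frame("top");q,D=r.grab_frame("side");cv2.imwrite("pics/top2.png",p[:,:,::-1]);cv2.imwrite("pics/side2.png",q[:,:,::-1])
k=dict(fx=3.33333,fy=3.33333,interpolation=cv2.INTER_CUBIC)
cv2.imwrite("pics/c3.png",np.hstack([cv2.resize(p[130:240,180:300,::-1],None,**k),cv2.resize(q[140:250,240:360,::-1],None,**k)]))
```

```text
(no output)
```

View pics/c3.png

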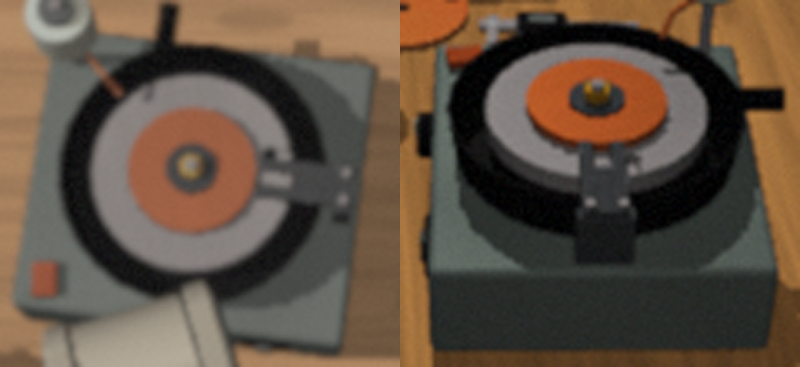

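Hole is just beside the fork: top crop (270,156), side crop (635,160). A small clockwise turn is needed.

Run:
```python
from h import *
C={}
for n,f in("top","pics/top2.png"),("side","pics/side2.png"):
    im=cv2.imread(f)[:,:,::-1].copy();e,m=lap(n,im);C[n]=onz(n,*e[0],164.7)[:2];print(n,e[0],C[n])
    u0,v0=((180,130) if n=="top" else (240,140))
    cu,cv_=((270,156) if n=="top" else (635,160));cu-=0 if n=="top" else 400
    u,v=u0+cu/3.3333,v0+cv_/3.3333
    g=im[:,:,:].mean(2);U,V=int(u),int(v);print(np.round(g[V-5:V+6,U-7:U+8]).astype(int))
    h=onz(n,u,v,156)[:2]-C[n];print("hole rel",h,np.hypot(*h),np.degrees(np.arctan2(h[1],h[0])))
for n,w in("top",[(258,162),(258,200),(262,180)]),("side",[(582,143),(624,143),(603,143)]):
    for a,b in w:
        u,v=(180+a/3.3333,130+b/3.3333) if n=="top" else (240+(a-400)/3.3333,140+b/3.3333)
        h=onz(n,u,v,170)[:2]-C[n];print(n,h,np.hypot(*h),np.degrees(np.arctan2(h[1],h[0])))
```

```text
top (237.334716796875, 180.6284637451172) [599.45070252 121.98877291]
[[102 100 109 124 132 134 134 134 134 135 129 110  77  41  23]
 [103  99 102 117 129 132 132 133 133 134 133 119  88  50  24]
 [104 100  97 108 121 124 119 120 125 131 131 120  91  54  32]
 [106 103  97 102 109 104  94  93 106 120 125 117  94  57  26]
 [106 104  97  93  91  78  62  62  84 110 120 116  99  69  37]
 [108 103  94  88  81  63  44  49  75 109 123 122 113  83  47]
 [105 102  96  87  77  65  55  57  76 102 115 117 109  83  52]
 [107 105  97  88  78  69  67  67  74  86  92  92  88  74  58]
 [106 104 100  90  79  74  72  71  71  73  74  75  74  72  68]
 [105 106 100  88  81  82  79  76  76  73  73  71  74  73  72]
 [106 104  98  88  90  98 101 101  98  98  84  82  83  76  70]]
hole rel [ 17.20008274 -77.57269537] 79.45669206080147 -77.49814832772805
side (298.4684143066406, 170.17991638183594) [604.16262871 118.63857406]
[[ 48  58  56  51  47  40  43  46  55  62  73  83  99 112 121]
 [ 45  53  56  53  53  57  58  66  68  85 100 113 121 126 125]
 [ 48  53  54  59  62  66  70  84 101 109 125 123 126 123 123]

[... 294 characters left out ...]
123 120 112 100  85]
 [ 53  56  53  54  61  93 124 122 101  95 100  91  75  63  51]
 [ 53  52  55  56  61  82 100  93  78  68  66  54  50  47  47]
 [ 53  51  55  53  63  66  63  55  52  53  52  52  51  52  49]]
hole rel [ 23.53494989 -77.15864997] 80.6681543836599 -73.03723318025524
top [  7.112183  -66.2431779] 66.62388284828077 -83.87192683872541
top [-31.4431457  -67.38150512] 74.35683320203118 -115.01580650320909
top [-11.10364521 -70.72802435] 71.59430400292102 -98.92208452650621
side [-21.9379981  -66.24192322] 69.78014153403593 -108.32383638329893
side [ 14.27762596 -70.07592215] 71.51563093642619 -78.48389134594457
side [ -3.83720674 -68.15845147] 68.26638017665444 -93.22225505059166
```

>>> step_arm(plan="0 0 0 45 -5 0 255;0 0 0 90 -8 0 255;0 0 0 135 -8 0 255;0 0 0 175 -8 -10 255;0 0 0 200 -8 -30 255;0 0 0 200 -8 -50 255;0 0 0 200 -8 -57 255;0 0 0 200 -8 -58 255")

```text
clock: 7.75
eef_pos: [554.7, 113.1, 179.2]
tcp_rot: [3.141, 0.002, -0.106]
contact_force: [-0.0, 0.1, 0.2]
opening: 0.0
grasp_force: 0.0
```

>>> step_arm(plan="0 0 0 0 0 -0.5 255;0 0 0 0 0 -1 255;0 0 0 0 0 -1.3 255;0 0 0 0 0 -1.6 255;0 0 0 0 0 -1.8 255;0 0 0 0 0 -1.8 255")

```text
clock: 8.35
eef_pos: [554.6, 113.4, 178.8]
tcp_rot: [-3.141, -0.0, -0.106]
contact_force: [-0.7, -0.3, 1.1]
opening: 0.001
grasp_force: 0.7
```

>>> step_arm(plan="0 0 0 0 0 -0.2 255;0 0 0 0 0 -0.25 255")

```text
clock: 8.55
eef_pos: [554.5, 113.4, 178.6]
tcp_rot: [-3.142, -0.0, -0.106]
contact_force: [-1.8, 0.1, 5.7]
opening: -0.003
grasp_force: 2.7
```

>>> step_arm(plan="0 0 0 0 0.5 0 255;0 0 0 0 2 0 255;0 0 0 0 4.5 0 255;0 0 0 0 7.5 0 255;0 0 0 0 10.5 0 255;0 0 0 0 13 0 255;0 0 0 0 15 0 255;0 0 0 0 16 0 255")

```text
clock: 9.35
eef_pos: [555.1, 129.8, 178.6]
tcp_rot: [-3.141, -0.001, -0.106]
contact_force: [1.4, 0.9, 3.6]
opening: -0.0
grasp_force: 2.0
```

>>> step_arm(plan="0 0 0 0 0 0 255;0 0 0 0 0 0 255;0 0 0 0 0 15 255;0 0 0 0 0 40 255;0 0 0 -45 0 60 255;0 0 0 -90 0 60 255;0 0 0 -135 0 60 255;0 0 0 -180 0 60 255")

```text
clock: 10.15
eef_pos: [372.0, 128.6, 237.5]
tcp_rot: [3.141, 0.002, -0.106]
contact_force: [-0.4, 0.7, 0.8]
opening: -0.003
grasp_force: 0.0
```

Run:
```python
from h import *
p,D=r.grab_frame("top");q,D=r.grab_frame("side");cv2.imwrite("pics/top3.png",p[:,:,::-1]);cv2.imwrite("pics/side3.png",q[:,:,::-1])
k=dict(fx=8,fy=8,interpolation=cv2.INTER_CUBIC)
cv2.imwrite("pics/c4.png",np.hstack([cv2.resize(p[155:215,240:290,::-1],None,**k),cv2.resize(q[165:225,276:326,::-1],None,**k)]))
print(r.sense()["eef_pos"])
```

```text
[368.18831459 128.02327703 236.8748236 ]
```

View pics/c4.png

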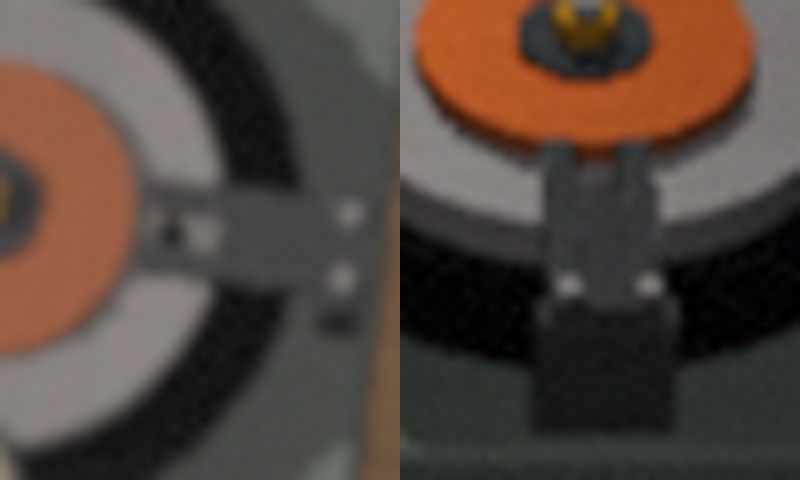

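Top crop (8×): slot visible from about (145..218, 213..252), dark hole at (172,232), i.e. px (261.5,184) - nearly centred. Quantify.

Run:
```python
from h import *
im=cv2.imread("pics/top3.png").mean(2)
print("cols 254..",254);print(np.round(im[174:194,254:276]).astype(int))
im2=cv2.imread("pics/side3.png").mean(2);print(np.round(im2[178:198,290:314]).astype(int))
for yaw in(-6.4,-4):
  a=np.radians(yaw-90);d=np.array([np.cos(a),np.sin(a)]);n=np.array([-d[1],d[0]])
  c=np.array([599.45,121.99]);P=lambda r,t,z:[*(c+r*d+t*n),z]
  print(yaw,"top px slot pt",proj("top",[P(80,0,170),P(80,0,156),P(66,20,170),P(66,-20,170),P(66,7.5,170),P(66,-7.5,170),P(102,0,170),P(102,7.5,170),P(102,-7.5,170)]).round(1).tolist())
  c=np.array([604.16,118.64]);print(yaw,"side",proj("side",[P(80,0,170),P(80,0,156),P(66,20,170),P(66,-20,170)]).round(1).tolist())
```

```text
cols 254.. 254
[[104 101  98 103 116 129 134 134 134 136 135 130 112  74  38  19  19  18
   22  16  21  25]
 [107 104  98  97 108 121 131 134 132 135 135 133 120  85  43  24  19  17
   23  20  20  15]
 [105 104  97  93  97 112 121 124 126 129 131 132 120  88  51  25  20  20
   22  15  20  20]
 [105 105  98  91  87  95  99 102 108 113 117 119 109  83  52  36  32  28
   30  29  26  20]
 [107 103 100  89  79  78  80  82  85  89  91  93  89  73  60  53  52  50
   48  45  41  40]
 [105 106  99  85  79  74  70  69  72  73  75  75  76  70  67  65  65  67
   68  63  58  57]
 [106 104  96  86  81  80  74  69  70  71  69  69  75  71  70  71  72  70
   69  70  69  66]
 [107 105  96  87  88  90  80  68  72  81  80  81  81  76  70  69  71  69
   70  71  69  71]
 [106 104  97  91  93  94  82  66  78  97 103 100  97  84  73  68  70  69
   70  69  71  71]
 [105 103  95  90  92  87  67  53  67  96 111 112 107  95  77  70  69  70
   69  70  71  69]
 [107 102  90  85  84  78  58  44  58  89 109 115 107  92  74  71  71  70
   71  68  70  71]
 [105  98  87  79  78  76  62  53  64  87 105 109 105  85  71 
[... 2572 characters left out ...]
  55  50  52  50  53]
 [ 57  57  58  50  52  59  59  54  49  51  57  53  54  54  53  59  53  56
   53  51  52  46  44  41]
 [ 40  42  47  46  51  57  56  56  50  52  54  56  55  52  54  58  56  49
   46  33  36  28  24  21]]
-6.4 top px slot pt [[261.3, 183.4], [261.4, 184.4], [257.9, 177.0], [256.2, 188.7], [257.4, 180.7], [256.7, 185.1], [267.9, 184.3], [268.2, 182.1], [267.6, 186.5]]
-6.4 side [[299.8, 185.5], [299.6, 189.3], [306.5, 182.5], [292.6, 182.4]]
-4 top px slot pt [[261.4, 182.4], [261.5, 183.5], [257.8, 176.2], [256.6, 187.9], [257.4, 179.8], [256.9, 184.3], [268.1, 183.0], [268.3, 180.8], [267.9, 185.3]]
-4 side [[300.9, 185.4], [300.7, 189.2], [307.4, 182.3], [293.6, 182.6]]
```

Hole is at row 184.0 versus about 184.0 expected for alignment, within about 2 mm. Next, the pin.

>>> step_arm(plan="0 0 0 7 -48 0 100;0 0 0 14 -96 0 100;0 0 0 21 -144 0 100;0 0 0 28 -192 0 100;0 0 0 34 -240 0 100;0 0 0 41 -288 0 100;0 0 0 48 -336 0 100;0 0 0 55 -384 0 100")

```text
clock: 11.05
eef_pos: [428.9, -256.9, 237.7]
tcp_rot: [-3.141, 0.001, -0.106]
contact_force: [0.1, 0.6, -0.3]
opening: 0.604
grasp_force: 0.0
```

>>> step_arm(plan="0 0 0 5 -45 -15 100;0 0 0 10 -80 -45 100;0 0 0 10 -80 -80 100;0 0 0 10 -80 -85 100;0 0 0 10 -80 -85 100")

```text
clock: 11.55
eef_pos: [438.4, -333.8, 152.1]
tcp_rot: [-3.139, 0.004, -0.106]
contact_force: [-0.1, -0.5, 0.9]
opening: 0.608
grasp_force: 0.0
```

Run:
```python
from h import *
p,D=r.grab_frame("top");q,D=r.grab_frame("side");cv2.imwrite("pics/top4.png",p[:,:,::-1]);cv2.imwrite("pics/side4.png",q[:,:,::-1])
k=dict(fx=4,fy=4,interpolation=cv2.INTER_CUBIC)
cv2.imwrite("pics/c5.png",np.hstack([cv2.resize(p[180:280,320:420,::-1],None,**k),cv2.resize(q[250:350,215:315,::-1],None,**k)]))
S=r.sense();print(S["eef_pos"],S["tcp_rot"],S["opening"])
print(proj("side",[S["eef_pos"]]),proj("top",[S["eef_pos"]]))
```

```text
[ 440.0075532  -334.46925447  154.47663086] [ 3.14121623e+00 -6.36341456e-04 -1.05173349e-01] 0.6100957895035921
[[258.18490648 296.52036187]] [[374.84903719 231.96872218]]
```

View pics/c5.png

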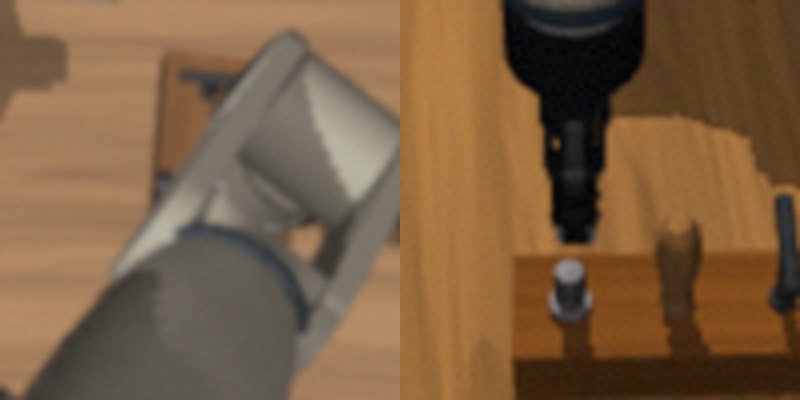

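Fingers (574,190) sit just right of the pin (570,285) in the side crop; side camera agrees with the arm to about 1 mm.

>>> step_arm(plan="0 0 0 -3.5 -3.5 -25 100;0 0 0 -3.5 -3.5 -50 100;0 0 0 -3.5 -3.5 -70 100;0 0 0 -3.5 -3.5 -82 100;0 0 0 -3.5 -3.5 -87.5 100;0 0 0 -3.5 -3.5 -87.5 100")

```text
clock: 12.25
eef_pos: [436.5, -338.1, 66.3]
tcp_rot: [3.141, -0.0, -0.105]
contact_force: [-0.6, 0.3, 0.3]
opening: 0.605
grasp_force: 0.0
```

>>> step_arm(plan="0 0 0 0 0 0 160;0 0 0 0 0 0 185;0 0 0 0 0 0 200;0 0 0 0 0 0 220;0 0 0 0 0 0 240;0 0 0 0 0 0 255;0 0 0 0 0 0 255", force=40)

```text
clock: 12.95
eef_pos: [436.4, -338.5, 66.6]
tcp_rot: [3.141, -0.001, -0.106]
contact_force: [-0.7, 1.6, 6.7]
opening: 0.194
grasp_force: 38.9
```

>>> step_arm(plan="0 0 0 0 0 5 255;0 0 0 0 0 20 255;0 0 0 0 0 45 255;0 0 0 0 0 80 255;0 0 0 0 0 110 255;0 0 0 0 0 140 255;0 0 0 0 0 170 255;0 0 0 0 0 170 255")

```text
clock: 13.75
eef_pos: [437.8, -339.6, 240.4]
tcp_rot: [3.138, -0.006, -0.106]
contact_force: [0.3, -0.3, -1.8]
opening: 0.2
grasp_force: 39.3
```

>>> step_arm(plan="0 0 0 17 42 6 255;0 0 0 34 84 13 255;0 0 0 52 126 13 255;0 0 0 70 168 13 255;0 0 0 88 210 13 255;0 0 0 105 252 13 255;0 0 0 122 294 13 255;0 0 0 140 336 13 255")

```text
clock: 14.55
eef_pos: [576.0, -0.3, 248.3]
tcp_rot: [3.141, 0.001, -0.106]
contact_force: [0.5, -0.8, -0.9]
opening: 0.198
grasp_force: 39.4
```

>>> step_arm(plan="0 0 0 10 25 0 255;0 0 0 18 43 0 255;0 0 0 18 43 -10 255;0 0 0 18 43 -15 255;0 0 0 18 43 -15 255;0 0 0 18 43 -15 255")

```text
clock: 15.15
eef_pos: [593.6, 39.6, 233.5]
tcp_rot: [3.141, 0.001, -0.107]
contact_force: [0.5, 0.1, -0.1]
opening: 0.192
grasp_force: 39.5
```

Run:
```python
from h import *
p,D=r.grab_frame("top");q,D2=r.grab_frame("side");cv2.imwrite("pics/top5.png",p[:,:,::-1]);cv2.imwrite("pics/side5.png",q[:,:,::-1])
k=dict(fx=8,fy=8,interpolation=cv2.INTER_CUBIC)
cv2.imwrite("pics/c6.png",np.hstack([cv2.resize(p[155:215,230:280,::-1],None,**k),cv2.resize(q[140:200,276:326,::-1],None,**k)]))
S=r.sense();e=S["eef_pos"];print(S["clock"],e,S["tcp_rot"])
print("pin collar,tip",proj("side",[e+[0,0,-21.6],e+[0,0,-52.6],[e[0],e[1],170]]),proj("top",[e]))
```

```text
15.25 [594.01465554  39.92351772 234.08684365] [ 3.14157419e+00 -2.78853393e-04 -1.07119091e-01]
pin collar,tip [[299.97134719 173.47626594]
 [299.48893867 182.1606971 ]
 [299.31372623 185.3142864 ]] [[261.77874282 177.47010011]]
```

View pics/c6.png

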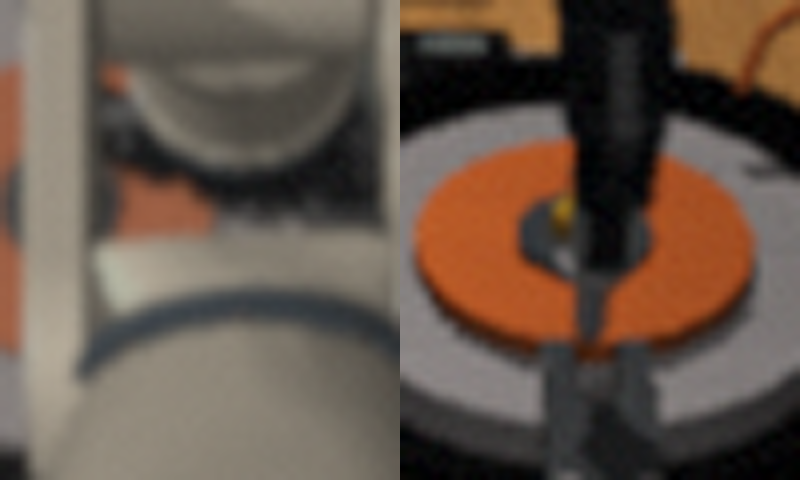

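Side crop: pin shank at (592,310), tip (592,338); slot between prongs centred at ~(597.5,360). Pin needs about +2 mm in x.

>>> step_arm(plan="0 0 0 1 0.2 0 255;0 0 0 2 0.5 -4 255;0 0 0 2 0.5 -8 255;0 0 0 2 0.5 -10 255;0 0 0 2 0.5 -10.5 255;0 0 0 2 0.5 -11 255")

```text
clock: 15.85
eef_pos: [596.0, 41.4, 222.7]
tcp_rot: [3.142, 0.0, -0.106]
contact_force: [-0.3, -0.2, -0.3]
opening: 0.198
grasp_force: 39.5
```

>>> step_arm(plan="0 0 0 0 0 -0.5 255;0 0 0 0 0 -1 255;0 0 0 0 0 -1.5 255;0 0 0 0 0 -2 255")

```text
clock: 16.25
eef_pos: [596.1, 41.3, 220.8]
tcp_rot: [-3.142, -0.0, -0.106]
contact_force: [-0.4, -0.2, -0.3]
opening: 0.198
grasp_force: 39.5
```

>>> step_arm(plan="0 0 0 0 0 -0.5 255;0 0 0 0 0 -1 255;0 0 0 0 0 -1.5 255;0 0 0 0 0 -2 255")

```text
clock: 16.65
eef_pos: [596.1, 41.3, 218.8]
tcp_rot: [-3.142, 0.0, -0.106]
contact_force: [0.8, -0.8, -0.6]
opening: 0.193
grasp_force: 39.5
```

>>> step_arm(plan="0 0 0 0 0 -0.5 255;0 0 0 0 0 -1 255;0 0 0 0 0 -1.5 255;0 0 0 0 0 -2 255")

```text
clock: 17.05
eef_pos: [596.1, 41.3, 216.8]
tcp_rot: [-3.142, 0.0, -0.106]
contact_force: [0.4, -0.3, -0.5]
opening: 0.195
grasp_force: 39.5
```

>>> step_arm(plan="0 0 0 0 0 -0.5 255;0 0 0 0 0 -1 255;0 0 0 0 0 -1.5 255;0 0 0 0 0 -2 255")

```text
clock: 17.45
eef_pos: [596.0, 41.3, 214.8]
tcp_rot: [3.142, 0.0, -0.106]
contact_force: [1.0, 0.0, -1.5]
opening: 0.194
grasp_force: 39.5
```

Run:
```python
from h import *
q,D2=r.grab_frame("side");cv2.imwrite("pics/side6.png",q[:,:,::-1])
k=dict(fx=10,fy=10,interpolation=cv2.INTER_CUBIC)
cv2.imwrite("pics/c7.png",cv2.resize(q[150:200,270:330,::-1],None,**k))
S=r.sense();e=S["eef_pos"];print(S["clock"],e,S["contact_force"])
```

```text
17.5 [596.02734591  41.31436553 214.70313143] [-0.34402078  0.07485712 -0.390809  ]
```

View pics/c7.png

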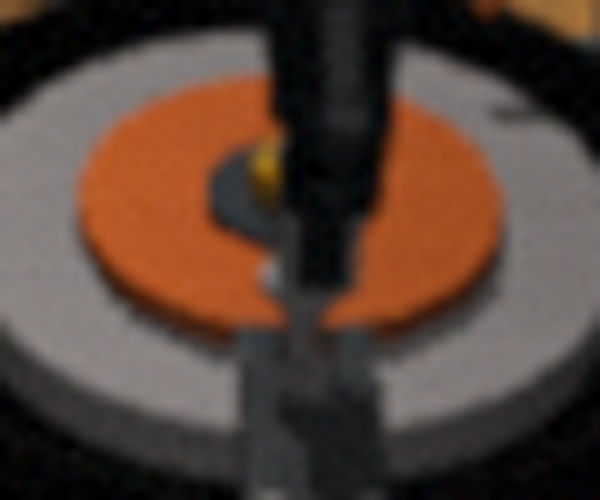

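Pin's shank (305,330) enters the slot centred between the prongs. Continue gently.

>>> step_arm(plan="0 0 0 0 0 -0.8 255;0 0 0 0 0 -1.6 255;0 0 0 0 0 -2.4 255;0 0 0 0 0 -3.2 255;0 0 0 0 0 -4 255;0 0 0 0 0 -4.5 255;0 0 0 0 0 -5 255")

```text
clock: 18.2
eef_pos: [596.0, 41.3, 209.8]
tcp_rot: [-3.142, 0.0, -0.106]
contact_force: [-0.0, -0.6, -0.5]
opening: 0.193
grasp_force: 39.5
```

>>> step_arm(plan="0 0 0 0 0 -0.3 255;0 0 0 0 0 -0.6 255;0 0 0 0 0 -0.9 255")

```text
clock: 18.5
eef_pos: [596.1, 41.3, 208.9]
tcp_rot: [-3.142, -0.0, -0.106]
contact_force: [0.0, -0.2, -1.4]
opening: 0.199
grasp_force: 39.5
```

>>> step_arm(plan="0 0 0 0 0 -0.2 255;0 0 0 0 0 -0.5 255")

```text
clock: 18.7
eef_pos: [596.1, 41.3, 208.4]
tcp_rot: [3.142, -0.0, -0.106]
contact_force: [1.4, 0.6, -1.0]
opening: 0.197
grasp_force: 39.5
```

>>> step_arm(plan="0 0 0 0 0 -0.2 255;0 0 0 0 0 -0.5 255")

```text
clock: 18.9
eef_pos: [596.1, 41.3, 207.9]
tcp_rot: [-3.142, -0.0, -0.106]
contact_force: [-0.0, 0.8, -0.7]
opening: 0.195
grasp_force: 39.5
```

>>> step_arm(plan="0 0 0 0 0 -0.2 255;0 0 0 0 0 -0.5 255")

```text
clock: 19.1
eef_pos: [596.1, 41.3, 207.4]
tcp_rot: [-3.142, -0.0, -0.106]
contact_force: [0.1, -0.4, -0.4]
opening: 0.197
grasp_force: 39.5
```

>>> step_arm(plan="0 0 0 0 0 -0.2 255;0 0 0 0 0 -0.5 255")

```text
clock: 19.3
eef_pos: [596.1, 41.3, 206.9]
tcp_rot: [3.142, -0.0, -0.106]
contact_force: [-0.3, 0.3, -1.1]
opening: 0.195
grasp_force: 39.5
```

>>> step_arm(plan="0 0 0 0 0 -0.4 255;0 0 0 0 0 -0.8 255;0 0 0 0 0 -1.2 255")

```text
clock: 19.6
eef_pos: [596.0, 41.3, 205.7]
tcp_rot: [3.142, 0.0, -0.106]
contact_force: [-0.9, -0.4, -1.0]
opening: 0.191
grasp_force: 39.5
```

>>> step_arm(plan="0 0 0 0 0 -0.3 255;0 0 0 0 0 -0.6 255")

```text
clock: 19.8
eef_pos: [596.1, 41.3, 205.1]
tcp_rot: [-3.142, -0.0, -0.106]
contact_force: [-0.0, 0.4, -0.3]
opening: 0.196
grasp_force: 39.5
```

>>> step_arm(plan="0 0 0 0 0 -0.3 255;0 0 0 0 0 -0.6 255")

```text
clock: 20.0
eef_pos: [596.1, 41.3, 204.5]
tcp_rot: [-3.142, -0.0, -0.106]
contact_force: [1.1, 0.6, -0.6]
opening: 0.196
grasp_force: 39.5
```

>>> step_arm(plan="0 0 0 0 0 -0.4 255;0 0 0 0 0 -0.8 255;0 0 0 0 0 -1.2 255")

```text
clock: 20.3
eef_pos: [596.0, 41.3, 203.3]
tcp_rot: [3.142, 0.0, -0.106]
contact_force: [-0.0, 0.8, -0.4]
opening: 0.195
grasp_force: 39.5
```

>>> step_arm(plan="0 0 0 0 0 -0.4 255;0 0 0 0 0 -0.8 255")

```text
clock: 20.5
eef_pos: [596.1, 41.3, 202.5]
tcp_rot: [-3.142, -0.0, -0.106]
contact_force: [0.7, 0.5, -0.4]
opening: 0.198
grasp_force: 39.5
```

>>> step_arm(plan="0 0 0 0 0 -0.4 255;0 0 0 0 0 -0.8 255")

```text
clock: 20.7
eef_pos: [596.1, 41.3, 201.7]
tcp_rot: [3.142, 0.0, -0.106]
contact_force: [0.2, -0.0, -1.1]
opening: 0.194
grasp_force: 39.5
```

>>> step_arm(plan="0 0 0 0 0 -0.4 255;0 0 0 0 0 -0.8 255")

```text
clock: 20.9
eef_pos: [596.1, 41.3, 200.9]
tcp_rot: [-3.142, -0.0, -0.106]
contact_force: [0.2, 0.2, -0.6]
opening: 0.198
grasp_force: 39.5
```

>>> step_arm(plan="0 0 0 0 0 -0.7 255;0 0 0 0 0 -1.4 255;0 0 0 0 0 -2 255;0 0 0 0 0 -2.5 255")

```text
clock: 21.3
eef_pos: [596.0, 41.3, 198.4]
tcp_rot: [-3.142, 0.0, -0.106]
contact_force: [-0.7, -0.5, -0.4]
opening: 0.197
grasp_force: 39.5
```

>>> step_arm(plan="0 0 0 0 0 -0.7 255;0 0 0 0 0 -1.4 255;0 0 0 0 0 -2 255;0 0 0 0 0 -2.5 255")

```text
clock: 21.7
eef_pos: [596.1, 41.3, 195.8]
tcp_rot: [-3.142, -0.0, -0.106]
contact_force: [0.8, 0.1, -0.9]
opening: 0.196
grasp_force: 39.5
```

>>> step_arm(plan="0 0 0 0 0 -0.4 255;0 0 0 0 0 -0.8 255;0 0 0 0 0 -1.2 255;0 0 0 0 0 -1.5 255")

```text
clock: 22.1
eef_pos: [596.1, 41.3, 194.4]
tcp_rot: [3.142, -0.0, -0.106]
contact_force: [-0.4, 0.3, 0.1]
opening: 0.195
grasp_force: 39.5
```

>>> step_arm(plan="0 0 0 0 0 -0.3 255;0 0 0 0 0 -0.6 255")

```text
clock: 22.3
eef_pos: [596.1, 41.3, 193.8]
tcp_rot: [-3.142, 0.0, -0.106]
contact_force: [-0.0, -0.7, -0.8]
opening: 0.197
grasp_force: 39.5
```

>>> step_arm(plan="0 0 0 0 0 -0.3 255;0 0 0 0 0 -0.5 255")

```text
clock: 22.5
eef_pos: [596.1, 41.3, 193.3]
tcp_rot: [3.142, -0.0, -0.106]
contact_force: [0.0, 0.4, -0.3]
opening: 0.197
grasp_force: 39.5
```

>>> step_arm(plan="0 0 0 0 0 -0.2 255;0 0 0 0 0 -0.4 255")

```text
clock: 22.7
eef_pos: [596.1, 41.3, 192.9]
tcp_rot: [-3.142, 0.0, -0.106]
contact_force: [-0.1, 0.4, -0.6]
opening: 0.195
grasp_force: 39.5
```

>>> step_arm(plan="0 0 0 0 0 -0.2 255;0 0 0 0 0 -0.4 255")

```text
clock: 22.9
eef_pos: [596.1, 41.3, 192.5]
tcp_rot: [-3.142, -0.0, -0.106]
contact_force: [-0.2, 0.3, -0.7]
opening: 0.197
grasp_force: 39.5
```

>>> step_arm(plan="0 0 0 0 0 -0.2 255;0 0 0 0 0 -0.4 255")

```text
clock: 23.1
eef_pos: [596.1, 41.3, 192.1]
tcp_rot: [-3.142, 0.0, -0.106]
contact_force: [0.1, 1.0, -0.1]
opening: 0.193
grasp_force: 39.5
```

>>> step_arm(plan="0 0 0 0 0 -0.2 255;0 0 0 0 0 -0.4 255")

```text
clock: 23.3
eef_pos: [596.1, 41.3, 191.7]
tcp_rot: [-3.142, 0.0, -0.106]
contact_force: [1.0, 0.5, -0.4]
opening: 0.193
grasp_force: 39.5
```

>>> step_arm(plan="0 0 0 0 0 -0.1 255;0 0 0 0 0 -0.3 255")

```text
clock: 23.5
eef_pos: [596.1, 41.4, 191.6]
tcp_rot: [-3.142, -0.0, -0.106]
contact_force: [-1.6, -0.7, 3.3]
opening: 0.2
grasp_force: 39.7
```

Shoulder seated (3.3 N). Release with a limited opening, and rise.

>>> step_arm(plan="0 0 0 0 0 0 190;0 0 0 0 0 0 170;0 0 0 0 0 0 150;0 0 0 0 0 0 150;0 0 0 0 0 0 150")

```text
clock: 24.0
eef_pos: [596.1, 41.3, 191.4]
tcp_rot: [3.142, -0.0, -0.106]
contact_force: [0.4, 0.4, -0.2]
opening: 0.413
grasp_force: 0.0
```

>>> step_arm(plan="0 0 0 0 0 5 150;0 0 0 0 0 15 150;0 0 0 0 0 30 150;0 0 0 0 0 50 150;0 0 0 0 0 75 150;0 0 0 -45 0 80 150;0 0 0 -90 0 80 150;0 0 0 -135 0 80 150")

```text
clock: 24.8
eef_pos: [460.0, 41.3, 272.8]
tcp_rot: [-3.141, -0.002, -0.106]
contact_force: [-0.1, 0.7, -0.3]
opening: 0.411
grasp_force: 0.0
```

>>> step_arm(plan="0 0 0 -40 0 0 150;0 0 0 -70 0 0 150;0 0 0 -70 0 0 150;0 0 0 -70 0 0 150")

```text
clock: 25.2
eef_pos: [391.8, 41.4, 272.9]
tcp_rot: [-3.141, -0.003, -0.106]
contact_force: [0.2, -0.7, -0.4]
opening: 0.411
grasp_force: 0.0
```

Run:
```python
from h import *
p,D=r.grab_frame("top");q,D2=r.grab_frame("side")
k=dict(fx=8,fy=8,interpolation=cv2.INTER_CUBIC)
cv2.imwrite("pics/c8.png",np.hstack([cv2.resize(p[155:215,240:290,::-1],None,**k),cv2.resize(q[155:215,276:326,::-1],None,**k)]))
S=r.sense();print(S["clock"],S["eef_pos"],S["contact_force"],S["opening"])
print(proj("side",[[596.1,41.3,170],[596.1,41.3,205]]))
```

```text
25.3 [392.53367841  41.41689723 272.40588487] [-0.94746024  0.07110997  0.27144586] 0.4126128152734258
[[299.95597896 184.96896161]
 [300.50606142 175.25491473]]
```

View pics/c8.png

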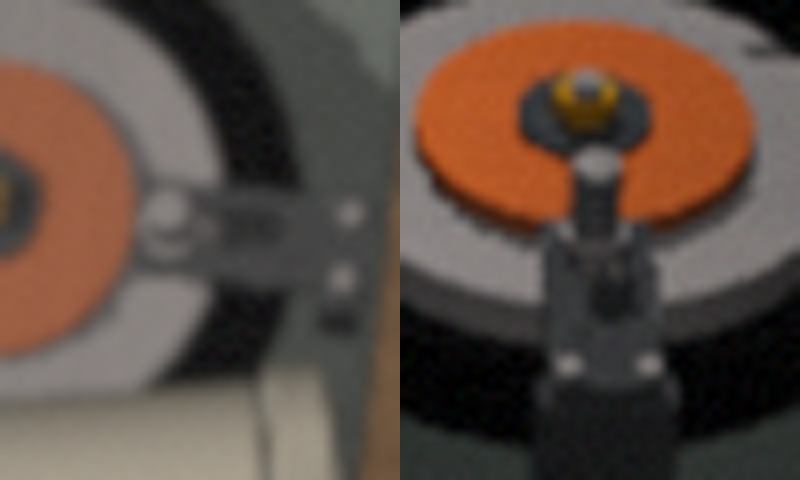

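Pin stands upright with its shoulder on the fork (top crop (168,220), side crop (597,200)), and the gripper is clear.

```bash
python3 -c "
from rig import r
print(r.sign_off())"
```

```text
the job is handed in; nothing more can be done
None
```

I stopped the platen with its lock hole under the fork, set the pin fully home with its shoulder on the fork, let go and handed the job in at about 25 s; finger and pin forces read at most about 6 N, and no pass or fail verdict came back.

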